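# Load the cuvette carrier under the reader's spring flap

### The arm

A 6-joint arm with a two-finger parallel gripper is mounted at the origin on the work surface. World frame = base frame: x ahead of the robot, y to its left, z up, the work surface at z = 0. Lengths are in mm, angles in rad, forces in N, time in s.
With the tool pointing down it reaches from about 300 to 775 mm from the base axis. Payload 14.6 kg.
Tool frame: the origin (TCP) lies at the very end of the fingers, on their centre line; the grasp point (between the pads) lies 19 mm behind it; z points along the fingers, y is the line along which they close (so a half turn about z gives the same grasp; the last joint's range is limited). The gripper opens to 94 mm and grips with 3 to 60 N. Pads are 16 mm wide; open, the fingers measure 119 mm over their backs; the gripper's body (75 mm by 177 mm) begins 78 mm behind the grasp point.
Start: joints at [-1.366, 0.3, 1.521, -0, 1.321, -0.067], TCP at [147.649, -529.801, 205.446] pointing down, gripper open.
Joint ranges: [-3.03, 3.03], [-0.79, 2.21], [0.23, 2.52], [-1.04, 4.18], [0, 3.07], [-2.55, 2.55]. Speed limits (rad/s): [2.22, 2.22, 2.57, 3.14, 3.14, 3.14].

### API

Orientations are given as [roll, pitch, yaw] about the fixed x, y, z axes, in that order (R = Rz(yaw) Ry(pitch) Rx(roll)).
In Python, from cell import manip, eyes, ticket gives the robot as it stands. The module is installed in compiled form; this text tells all that it offers.
- The arm moves only by the tool arm_command, never from a script. Its argument "plan" is a list of rows, each a list of 5 numbers: the opening, from -1 (shut) to 1 (fully open), then the shift along the tool's x, y, z in m, then the turn about the tool's z in rad. In form: [[jaw, dx, dy, dz, roll], ...]. A call has 1 to 20 rows; each row shifts and turns the commanded pose from where the row before left it, along the tool's axes as they then stand; what a row does not reach is not made up. A row lasts 1/8 s, in which the tool goes at most 62.5 mm and 10.7 degrees, less where a joint would pass 70% of its speed; a pose out of reach is approached as far as the arm can. A call is refused whole if a number of a shift passes 0.0625 or a number of a turn 0.188, either way. A call with a gripper value outside its range is refused whole. The fingers move at their own pace and stop on an object; "newtons" is the grip in N (left out, the last holds). Time passes only in rows, so rows that do not move let the fingers close. It gives the time, the measured TCP pose, the force, the opening and the grip force at its end, in the units of the state.
- manip.read_state(): the state, without advancing time (a new reading comes with each control period).
- eyes.camera(name): name is "scene" or "top"; returns a dict with "img" (384x512x3 uint8, blue, green, red), "z_map" (384x512 float32, mm along the optical axis (not along the pixel's ray), 0 where there is no reading), "fx", "fy", "cx", "cy" (pixels), "dist" ([k1, k2, p1, p2, k3] as OpenCV has them; the pictures are not rectified), "eye" and "orientation" of the camera in the world. Camera axes: x right, y down, z forward; pixel columns grow to the right and rows downward; lengths in mm; the calibration is good to about 2 mm. A picture is of the moment at which its call begins.
- ticket.sign_off(): hands the job in; it is judged then, once.
The state is a dict: "clock": time; "joints": joint angles; "qd": joint speeds; "effort": joint torques, N m; "eef_pos": TCP position; "eef_rot": TCP orientation; "wrist_force": force on the tool from outside, world axes, zero at the start; "moment": the same for the moment, N m; "finger_gap": finger opening in mm; "finger_force": force on a finger pad.
Only numpy, scipy, OpenCV 4.12 (cv2) and the standard library are available. Lean on these libraries where they do the work, as an engineer would, in place of code of your own. Each camera call takes 0.05 s, during which the arm holds its last target. There are 200 camera calls.

### The job

Load the cuvette carrier into the reader: with one fingertip press the flap's thumb plate down and hold the spring flap open, and meanwhile with the other fingertip push the carrier by its upright end plate along the channel, under the flap, fully home against the stop. Then let go so that the flap springs fully shut behind the carrier's block. Push only: do not lift or carry the carrier, and leave the bottle, the vial and the box where they stand.

Things in the scene. Friction and masses are not known exactly. Their poses are not given: they have to be found in the camera images.
- reader: White bench-top cuvette reader, fixed. Origin on the table under the middle of the gate; x along the channel in the loading direction, y left, z up. Dark floor plate 6 mm thick; guide rails with inner faces at y = -24 and +24 mm, x = -190 to -2 mm, tops at z = 14 mm. Chamber behind the gate, x = 2 to 58 mm, walls up to z = 34 mm; then a housing 60 mm tall up to x = 132 mm.
- gate (a point): Middle of the gate, on the channel floor (reader x = 0, y = 0, z = 6 mm). The flap's front blade, 4 mm thick (x = -4 to 0), closes the gate down to z = 16 mm when shut.
- stop (a point): The stop: middle of the chamber's end wall, at reader x = 58, y = 0, z = 20 mm. The carrier is home when its nose meets it.
- hinge (a point): On the axis of the flap's hinge, a steel rod of radius 4 mm along reader x (x = -190 to 60 mm) at y = 48, z = 40 mm; this point is at x = -112 mm.
- flap (a joint): Angle of the spring flap about its rod, rad: 0 shut, 0.85 open at its end stop. Right of the rod it is a black cover over the chamber with the front blade; left of it, the aluminium thumb plate. Pressing the thumb plate down lifts cover and blade. The carrier's block passes under the blade above 0.5 rad. The spring always closes it; 3 to 6 N at the plate's middle opens it.
- tab (a point): Top of the flap's thumb plate, midway; moves with the flap. Plate: reader x = -190 to -35, y = 50 to 94 mm, bent up away from the rod: shut, its top rises from z = 43 mm at the rod to 54 mm at the outer edge, this point at x = -112, y = 75, z = 49 mm. At 0.85 rad this point is at z = 26 mm, the outer edge at 14 mm. A fingertip can slide along it while pressing.
- carrier: Loose cuvette carrier, 0.15 to 0.3 kg, 108 mm long, 44 wide, in the channel before the gate. Origin on its underside below the front face (nose); x towards the nose, z up. Block x = -50 to 0, 20 high (24 with cuvettes); then a tongue 6 high; then an upright end plate x = -108 to -100, 40 wide, 46 high (top 52 above the table). Home, the blade drops over the tongue; the end plate stays outside.
- carrier_push (a point): Middle of the rear face of the carrier's end plate (the face away from the gate), 30 mm above the carrier's underside.
- bottle: Bystander: clear bottle with an orange cap, 56 mm in diameter, 120 mm tall, beside the reader; origin at the centre of its underside.
- vial: Bystander: amber vial, 30 mm in diameter, 68 mm tall; origin at the centre of its underside.
- tipbox: Bystander: blue pipette-tip box 90 x 60 x 50 mm; origin at the centre of its underside.
There are look-alikes about, which are no part of the job. What is shaped like the carrier but yellow is not meant.

How it is judged (in metres and radians):
On the way, in this order (a step that is already met when the one before it is completed fails the run):
1. the flap is held open while the carrier is still outside (value of joint flap above 0.45 rad and x of carrier in the frame of reader below 0 m), for 0.1 s.
2. the carrier is pushed in under the flap that is held open (value of joint flap above 0.4 rad and x of carrier in the frame of reader between 0.012 and 0.05 m), for 0.05 s.
At the end, for the whole second after the job is handed in: The carrier lies flat and at rest in the chamber, its nose within 6 mm of the stop, and the flap has sprung shut (within 0.06 rad) behind its block (x of carrier in the frame of reader above 0.052 m and z of carrier in the frame of reader below 0.009 m and angle between the x axis of carrier and the x axis of reader, either way round below 0.08 rad and value of joint flap below 0.06 rad and linear speed of carrier below 0.01 m/s); the robot touches nothing.
It fails at once if the carrier is lifted (more than 12 mm) or tipped (more than 0.3 rad) (z of carrier in the frame of reader above 0.018 m or angle between carrier's own z axis and vertical above 0.3 rad).
It fails at once if a bystander (bottle, vial or box) is moved more than 25 mm (distance of any of bottle, vial, tipbox from where it was at the start of the episode above 0.025 m).
It also fails if it takes over 40 s, if anything falls off the work surface, if the arm or the gripper's body presses on something with over 40 N, if the wrist force passes 120 N, or if a joint passes its speed limit or range.

## Working session

There is one attempt and no reset: what is moved stays moved. The work goes in short steps, Python scripts to look and compute and a tool call to move; the robot and the scene stay as the last step left them, time stands still between calls to the robot, and variables do not carry over. Pictures are saved under pics/ and viewed, at most 10 in all, crops included, and the job is handed in when it is done.

Besides the shell and the picture viewer there is one more tool, called after ">>>" by a JSON object that holds its "fn" and its "kwargs". arm_command: Moves the arm, as the interface text tells. Its arguments: {"type":"object","properties":{"plan":{"type":"array"},"newtons":{"type":"number"}},"required":["plan"]}

```bash
mkdir -p pics; cat > h.py <<'E'
import numpy as np,cv2
from cell import manip,eyes,ticket
E
python3 - <<'E'
from h import *
import pickle
print(manip.read_state())
for n in("top","scene"):
    c=eyes.camera(n); pickle.dump(c,open(n+".pkl","wb")); cv2.imwrite(f"pics/{n}1.png",cv2.resize(c["img"],(800,600)))
    print(n,c["fx"],c["fy"],c["cx"],c["cy"],c["dist"],c["eye"],c["orientation"])
E
```

```text
{'clock': 0.0, 'joints': array([-1.36559758e+00,  3.00499583e-01,  1.52160022e+00, -2.13219877e-05,
        1.32067875e+00, -6.65875097e-02]), 'qd': array([ 0.00064536, -0.00075325, -0.00055216,  0.00132942,  0.00100039,
        0.00143415]), 'effort': array([-4.52463360e-05, -5.31810415e+01, -3.52743459e+01,  7.08816829e-02,
        2.42544775e-02, -1.19311371e-04]), 'eef_pos': array([ 147.59291134, -529.55023461,  204.86260531]), 'eef_rot': array([-3.14040801e+00, -5.83012946e-05,  2.71791512e-01]), 'wrist_force': array([0.73079533, 0.37124849, 0.40544943]), 'moment': array([ 0.02187908, -0.02234754,  0.00493203]), 'finger_force': 0.0, 'finger_gap': 93.96621489545092}
top 486.2370013221275 486.2370013221275 254.99279788334553 187.18370005688737 [-0.12969027  0.          0.          0.          0.        ] [ 320.01008209   -2.37949056 1228.05645665] [-2.94088233 -0.00350955 -1.52011855]
scene 357.3603375861663 357.3603375861663 256.640336824189 189.9383100497149 [-0.01219031  0.          0.          0.          0.        ] [830.65384478 307.00365105 693.92490607] [-2.55067287  0.01350014  2.39561496]
```

View pics/top1.png

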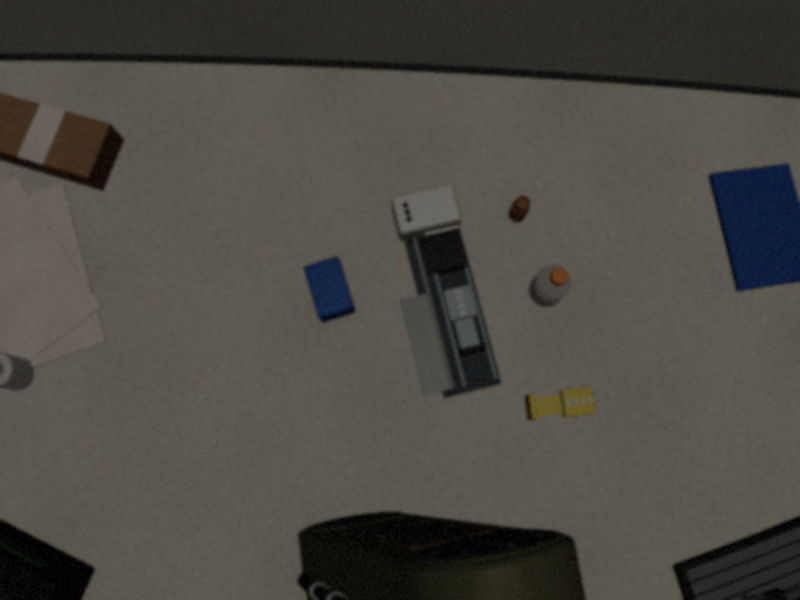

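View pics/scene1.png

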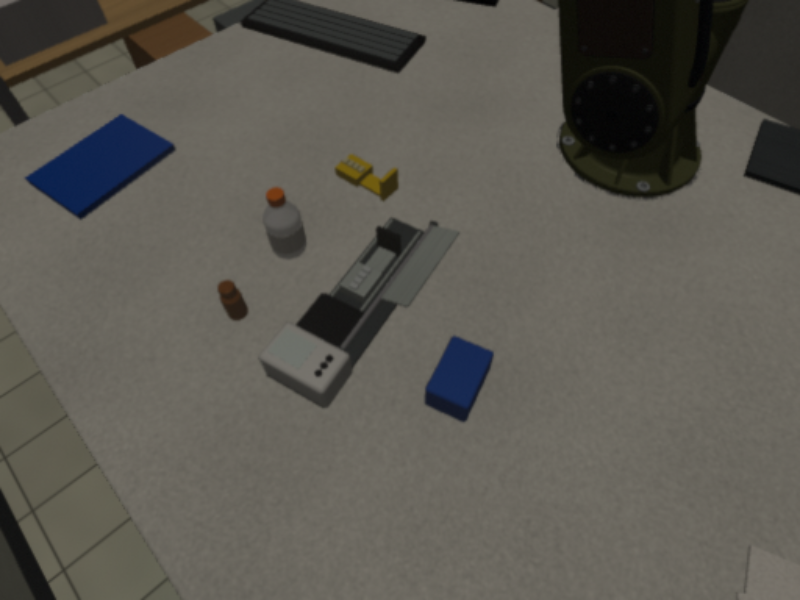

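The top view shows the reader with its housing at (428,210), cover (443,250) and thumb plate (428,345). The grey carrier lies in the channel at (463,315) with its end plate at (470,350). The yellow look-alike sits outside the reader at (560,403) and isn't meant. Bottle is at (550,285), vial (520,208), box (330,288). The grey one fits: it is in the channel before the gate. I'll confirm with an enlarged crop.

```bash
cat >> h.py <<'E'
from scipy.spatial.transform import Rotation as Ro
def ray(c,u,v):
    K=np.array([[c["fx"],0,c["cx"]],[0,c["fy"],c["cy"]],[0,0,1]])
    p=cv2.undistortPoints(np.float32(np.column_stack([u,v])).reshape(-1,1,2),K,np.float64(c["dist"])).reshape(-1,2)
    d=np.column_stack([p,np.ones(len(p))])
    return d@Ro.from_euler("xyz",c["orientation"]).as_matrix().T
def onz(c,u,v,z):
    d=ray(c,u,v); return c["eye"]+d*((z-c["eye"][2])/d[:,2])[:,None]
def cloud(c,u,v):
    return c["eye"]+ray(c,u,v)*c["z_map"][v,u][:,None]
E
python3 - <<'E'
from h import *
import pickle
t=pickle.load(open("top.pkl","rb"))
im=t["img"][110:260,240:390]
im=cv2.convertScaleAbs(im,alpha=2.2)
cv2.imwrite("pics/crop.png",cv2.resize(im,(600,600),interpolation=cv2.INTER_CUBIC))
v,u=np.mgrid[110:260,190:390]; u=u.ravel();v=v.ravel()
P=cloud(t,u,v); ok=t["z_map"][v,u]>0
print(ok.mean())
h=t["z_map"]
br=t["img"][v,u].astype(int)
m=ok&(abs(P[:,2]-60)<8)&(br.min(1)>90)&(u>245)&(u<300)&(v<155)
print(m.sum(),np.median(P[m],0)); r=cv2.minAreaRect(np.float32(onz(t,u[m],v[m],60)[:,:2]));print(r,cv2.boxPoints(r))
print(t["img"][135,270],t["img"][220,275],t["img"][190,295])
E
```

```text
0.9962333333333333
693 [700.11126798 -35.31410299  59.92331121]
((699.5151977539062, -31.272247314453125), (56.18160629272461, 93.44406127929688), 17.088268280029297) [[658.9355     5.132827]
 [686.3935   -84.18599 ]
 [740.0949   -67.67732 ]
 [712.6369    21.641495]]
[ 99 104 105] [70 76 75] [90 93 92]
```

View pics/crop.png

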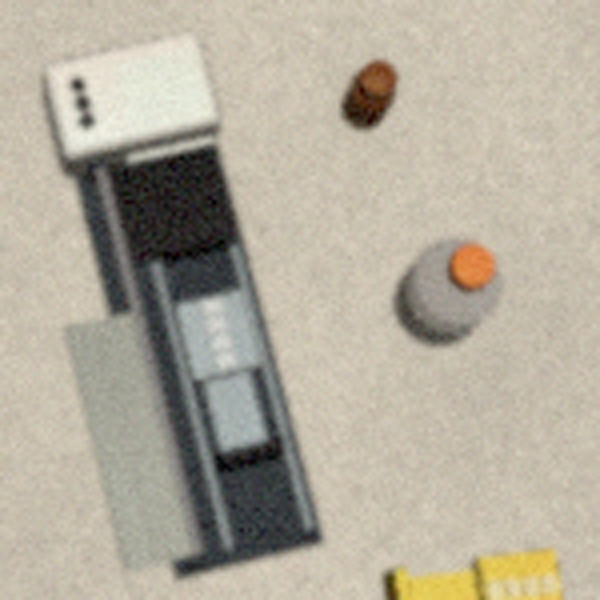

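The crop confirms the grey carrier: block at (218,335), tongue (235,410), dark end plate (245,455), lying between the rails. Only the yellow one's corner shows at lower right.

```bash
python3 - <<'E'
from h import *
import pickle
t=pickle.load(open("top.pkl","rb"))
def C(pts,z): 
    a=np.float64(pts); return onz(t,240+(a[:,0]+.5)/4-.5,110+(a[:,1]+.5)/4-.5,z)[:,:2]
L={"railL":([(152,262),(228,550)],14),"railR":([(238,248),(312,525)],14),"tabouter":([(65,325),(130,568)],54),"housingL":([(45,70),(68,160)],60),"floorfront":([(178,577),(322,540)],6)}
for k,(p,z) in L.items():
    q=C(p,z); d=q[1]-q[0]; print(k,q.round(1).tolist(),np.linalg.norm(d).round(1),np.arctan2(-d[1],-d[0]).round(3))
yaw=np.arctan2(*(lambda d:(-d[1],-d[0]))(C(*L["tabouter"])[1]-C(*L["tabouter"])[0]))
# depth-based: end plate points z>40 in carrier region
v,u=np.mgrid[200:240,285:315]; u=u.ravel();v=v.ravel();P=cloud(t,u,v)
m=(P[:,2]>44)&(P[:,2]<60); print(m.sum(),P[m].round(0).mean(0))
# whole-structure depth clusters -> rect of tab top
v,u=np.mgrid[180:260,240:310]; u=u.ravel();v=v.ravel();P=cloud(t,u,v);b=t["img"][v,u].astype(int)
m=(P[:,2]>44)&(P[:,2]<58)&(P[:,1]>-70)
n,lab,st,ce=cv2.connectedComponentsWithStats(np.uint8(m).reshape(80,70))
for i in range(1,n):
    if st[i,4]>25:
        k=lab.ravel()==i; r=cv2.minAreaRect(np.float32(P[k][:,:2]));print(st[i],P[k].mean(0).round(1),r)
for nm,(uu,vv),z in(("bottlecap",(473,265),120),("vialcap",(380,75),68)): print(nm,C([(uu,vv)],z))
E
```

```text
railL [[601.4, -50.4], [419.9, -105.5]] 189.6 0.295
railR [[613.5, -105.3], [438.0, -157.6]] 183.1 0.29
tabouter [[549.6, 3.0], [402.9, -43.6]] 153.9 0.307
housingL [[711.3, 23.7], [653.2, 6.3]] 60.6 0.291
floorfront [[402.2, -75.5], [429.7, -165.2]] 93.8 1.868
68 [ 471.44117647 -107.51470588   49.97058824]
[ 16   5  28  68 935] [481.4 -35.   49.4] ((484.2531433105469, -39.921661376953125), (161.82257080078125, 49.833133697509766), 16.231870651245117)
bottlecap [[ 584.89861578 -235.17490528]]
vialcap [[ 716.73815256 -186.59595058]]
```

```bash
python3 - <<'E'
from h import *
import pickle
t=pickle.load(open("top.pkl","rb"))
O=np.array([611,-77.5]);y=.295;e=np.array([np.cos(y),np.sin(y)]);n=np.array([-e[1],e[0]])
def R(p): d=p-O; return np.column_stack([d@e,d@n]).round(1)
def C(p,z): 
    a=np.float64(p); return R(onz(t,240+(a[:,0]+.5)/4-.5,110+(a[:,1]+.5)/4-.5,z)[:,:2])
print("plate top front/rear edge",C([(243,445),(247,457)],52),"plate bottom rear",C([(250,470)],6),"nose top",C([(208,298)],26),"rails",C([(152,262),(228,550),(238,248),(312,525)],14))
v,u=np.mgrid[200:240,285:315]; u=u.ravel();v=v.ravel();P=cloud(t,u,v);r=R(P[:,:2])
m=(P[:,2]>42)&(P[:,2]<60)&(abs(r[:,1])<24);print(m.sum(),r[m].min(0),r[m].max(0),r[m].mean(0))
print("bottle, vial",C([(473,265)],120),C([(380,75)],68))
s=manip.read_state();print(R(s["eef_pos"][None,:2]))
E
```

```text
plate top front/rear edge [[-133.5    7.5]
 [-141.2    7. ]] plate bottom rear [[-145.1    1.4]] nose top [[-35.    1.4]] rails [[  -1.3   28.7]
 [-191.    28.7]
 [  -5.7  -27.3]
 [-188.8  -26.3]]
59 [-143.  -16.] [-134.7   22.7] [-139.10338983    4.25254237]
bottle, vial [[ -70.8 -143.3]] [[  69.5 -135.1]]
[[-574.8 -297.8]]
```

>>> {"fn": "arm_command", "kwargs": {"plan": [[0.49,0,0,0,-0.023],[0.49,0.0344,-0.0279,0,0],[0.49,0.0344,-0.0279,0,0],[0.49,0.0344,-0.0279,0,0],[0.49,0.0344,-0.0279,0,0],[0.49,0.0344,-0.0279,0,0],[0.49,0.0344,-0.0279,0,0],[0.49,0.0344,-0.0279,0,0],[0.49,0.0344,-0.0279,0,0],[0.49,0.0344,-0.0279,0,0],[0.49,0.0344,-0.0279,0,0],[0.49,0.0344,-0.0279,0,0],[0.49,0.0344,-0.0279,0,0],[0.49,0,0,0.05,0],[0.49,0,0,0.05,0],[0.49,0,0,0,0],[0.49,0,0,0,0]]}}

```text
clock: 2.22
eef_pos: [446.2, -89.8, 107.2]
eef_rot: [3.141, -0.002, 0.295]
wrist_force: [0.9, -0.1, -0.1]
finger_gap: 70.1
finger_force: 0.0
```

```bash
python3 - <<'E'
from h import *
c=eyes.camera("scene")
im=cv2.convertScaleAbs(c["img"][90:270,140:340],alpha=2)
cv2.imwrite("pics/s2.png",cv2.resize(im,(660,594),interpolation=cv2.INTER_CUBIC))
E
```

```text
(no output)
```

View pics/s2.png

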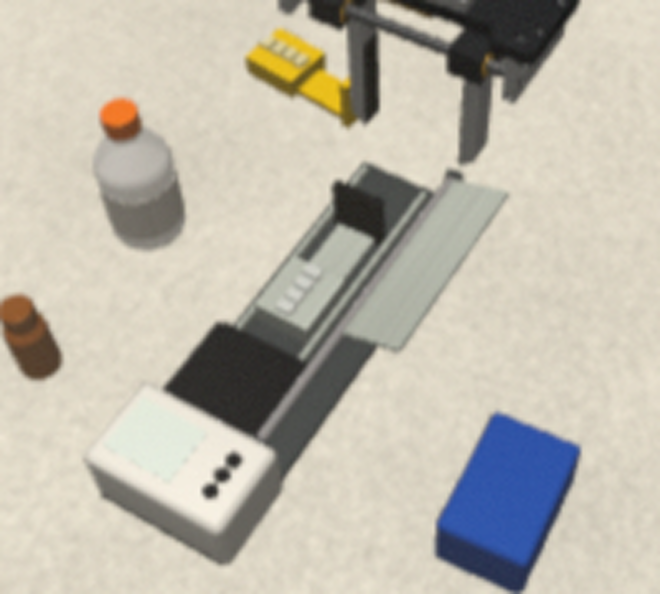

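The left finger's tip, at (368,118), is heading behind the end plate at (358,208). The other tip, at (468,160), is over the thumb plate's rear part. Nothing else is in the way, so I'll go down and press.

>>> {"fn": "arm_command", "kwargs": {"plan": [[0.49,0,0,0.04,0],[0.49,0,0,0.01,0],[0.49,0,0,0.007,0],[0.49,0,0,0.007,0],[0.49,0,0,0.006,0],[0.49,0,0,0.005,0],[0.49,0,0,0,0],[0.49,0,0,0,0]]}}

```text
clock: 3.28
eef_pos: [445.8, -89.6, 30.8]
eef_rot: [3.141, -0.001, 0.295]
wrist_force: [1.7, 0.1, 4.6]
finger_gap: 69.8
finger_force: 2.3
```

```bash
python3 - <<'E'
from h import *
c=eyes.camera("scene")
im=cv2.convertScaleAbs(c["img"][90:270,140:340],alpha=2)
cv2.imwrite("pics/s3.png",cv2.resize(im,(660,594),interpolation=cv2.INTER_CUBIC))
E
```

```text
(no output)
```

View pics/s3.png

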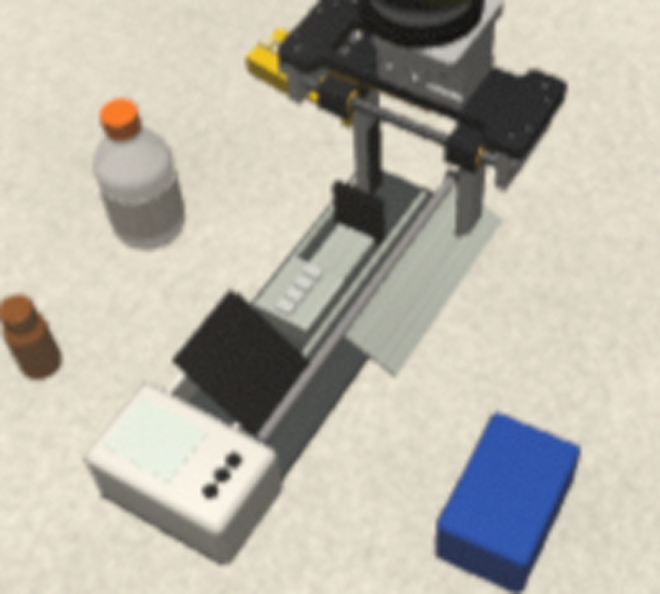

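The flap stands open: the cover is raised at (240,360) and the finger holds the thumb plate at (468,230). The other finger is behind the end plate and the carrier hasn't moved. Now I'll push.

>>> {"fn": "arm_command", "kwargs": {"plan": [[0.49,0.006,0,0,0],[0.49,0.006,0,0,0],[0.49,0.006,0,0,0],[0.49,0.006,0,0,0],[0.49,0.006,0,0,0],[0.49,0.006,0,0,0],[0.49,0.006,0,0,0],[0.49,0.006,0,0,0],[0.49,0.006,0,0,0],[0.49,0.006,0,0,0],[0.49,0.006,0,0,0],[0.49,0.006,0,0,0],[0.49,0.006,0,0,0],[0.49,0.006,0,0,0],[0.49,0.006,0,0,0],[0.49,0.005,0,0,0],[0.49,0.003,0,0,0],[0.49,0,0,0,0],[0.49,0,0,0,0]]}}

```text
clock: 5.7
eef_pos: [539.3, -60.8, 30.4]
eef_rot: [-3.141, -0.0, 0.295]
wrist_force: [-0.9, 3.1, 3.0]
finger_gap: 70.3
finger_force: 2.4
```

>>> {"fn": "arm_command", "kwargs": {"plan": [[0.49,0.002,0,0,0],[0.49,0.002,0,0,0],[0.49,0,0,0,0]]}}

```text
clock: 6.08
eef_pos: [542.9, -59.9, 30.4]
eef_rot: [-3.142, 0.0, 0.295]
wrist_force: [-3.3, 1.5, 3.4]
finger_gap: 69.7
finger_force: 2.5
```

>>> {"fn": "arm_command", "kwargs": {"plan": [[0.49,0.002,0,0,0],[0.49,0.001,0,0,0],[0.49,0,0,0,0]]}}

```text
clock: 6.45
eef_pos: [543.4, -59.7, 30.4]
eef_rot: [-3.14, 0.006, 0.294]
wrist_force: [-24.3, -4.0, 18.6]
finger_gap: 70.3
finger_force: 13.8
```

Firm contact came at the expected place, so the carrier is against the stop. I'll back off 10 mm and then lift.

>>> {"fn": "arm_command", "kwargs": {"plan": [[0.49,-0.003,0,0,0],[0.49,-0.004,0,0,0],[0.49,-0.005,0,0,0],[0.49,0,0,-0.005,0],[0.49,0,0,-0.006,0],[0.49,0,0,-0.008,0],[0.49,0,0,-0.015,0],[0.49,0,0,-0.03,0],[0.49,0,0,-0.05,0],[0.49,0,0,-0.05,0],[0.49,-0.05,0,0,0],[0.49,-0.05,0,0,0],[0.49,-0.05,0,0,0],[0.49,0,0,0,0],[0.49,0,0,0,0]]}}

```text
clock: 8.32
eef_pos: [391.4, -106.2, 195.2]
eef_rot: [3.141, -0.001, 0.294]
wrist_force: [-0.5, -0.0, -0.1]
finger_gap: 70.0
finger_force: 0.0
```

```bash
python3 - <<'E'
from h import *
s=manip.read_state();print(s["clock"],s["eef_pos"],s["wrist_force"])
c=eyes.camera("scene")
im=cv2.convertScaleAbs(c["img"][90:270,140:340],alpha=2)
cv2.imwrite("pics/s4.png",cv2.resize(im,(660,594),interpolation=cv2.INTER_CUBIC))
E
```

```text
8.325 [ 391.41229552 -106.1884522   195.21579798] [-0.50645676 -0.03315374 -0.1143754 ]
```

View pics/s4.png

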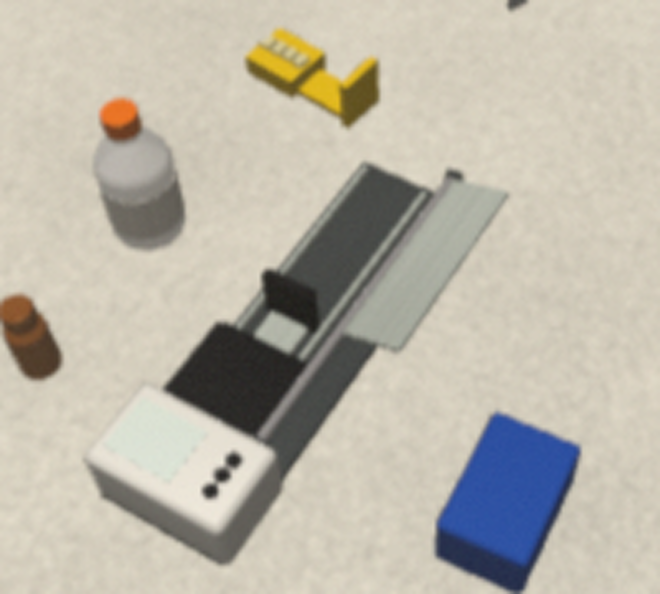

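The flap is shut, with cover and thumb plate exactly where they were at the start. The end plate stands at (290,298) with the tongue under the blade. One depth check on the carrier's x before handing in.

```bash
python3 - <<'E'
from h import *
O=np.array([611,-77.5]);y=.295;e=np.array([np.cos(y),np.sin(y)]);n=np.array([-e[1],e[0]])
for nm in("scene","top"):
    c=eyes.camera(nm);v,u=np.mgrid[0:384,0:512];u=u.ravel();v=v.ravel();k=c["z_map"][v,u]>0;P=cloud(c,u[k],v[k])
    d=P[:,:2]-O;x=d@e;w=d@n
    m=(P[:,2]>25)&(P[:,2]<60)&(abs(w)<22)&(x<-25)&(x>-170)
    print(nm,m.sum(),np.percentile(x[m],[5,25,50,75,95]).round(1),np.percentile(P[m,2],[5,95]).round(0), np.polyfit(w[m],x[m],1).round(3) if m.sum()>9 else "")
E
```

```text
scene 152 [-50.4 -46.4 -44.6 -44.  -43.3] [27. 53.] [-2.600e-02 -4.548e+01]
top 76 [-51.7 -51.1 -49.7 -47.  -44.1] [28. 55.] [-1.5000e-02 -4.8768e+01]
```

```bash
python3 -c "
from h import *
print(ticket.sign_off())"
```

```text
the job is handed in; nothing more can be done
None
```

The carrier is pushed home against the stop and the flap has sprung shut behind its block. The bystanders were not touched, and the job was handed in at about 8.4 s; the hand-in returned no verdict.

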